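# Stack a flow cell and hold it pressed

## Task

Build the flow cell on the sprung hand press: lay the white channel plate squarely on the brass-coloured platen, then the blue cover plate squarely on the white one, edges flush, and let go of the pile. Then push down on the top of the pile with the gripper until the platen has sunk 10 mm (orange pointer in the green band, never down in the red) and keep it there: the program finishes while holding the pile pressed, not releasing it. Leave the cups, the jar and the dish where they stand.

Things in the scene. Friction and masses are not known exactly. Their poses are not given: they have to be found in the camera images.
- channel_plate: White flat plate with three grey channel lines on top, 84 (x) x 60 (y) x 12 (z) mm, about 0.08 kg. Origin at the centre of its underside, z up through the thickness, x along its long side. Lies flat on the bench at the start. A half turn makes no difference.
- cover_plate: Blue flat plate with four small white dots at the corners of its top, 84 (x) x 60 (y) x 12 (z) mm, about 0.08 kg. Origin at the centre of its underside, z up, x along its long side. Lies flat on the bench at the start. A half turn makes no difference.
- platen_top (a point): Centre of the top face of the press's brass-coloured platen, 60 mm above the bench when up. The platen has the plates' outline, 84 (x) x 60 (y) mm, 12 mm thick, x along its long side. There are no walls around it: only a colour scale and a pointer at its +x end, whose tops stay below the platen's top at rest (the scale's top is 56 mm above the bench, 54 to 59 mm from the platen centre along its +x, 4 to 23 mm along its +y).
- press: Grey fixed base of the hand press, 120 (x) x 84 (y) x 26 (z) mm. Origin at the centre of its underside on the bench; x along its long side, parallel to the platen's x, the platen centred above it. It stands at a different place and yaw (up to 0.4 rad) in every run and cannot move.
- platen (a joint): How far the sprung platen is pushed down, in m: 0 up (rest), 0.020 at the bottom stop. It slides straight down without tilting. With both plates on it stays at 0; it begins to move at about 4 N of push on the pile and needs about 0.6 N more per mm, so about 10 N at 0.010, and comes back up when let go. On the scale beside the pointer: white from about 0 to 0.007, green 0.007 to 0.013, yellow 0.013 to 0.017, red beyond.
- cup1: Clear empty cup, 68 mm across the rim, 85 mm high, loose, standing on the bench; a bystander. Origin at the centre of its underside.
- cup2: Clear empty cup, 68 mm across the rim, 85 mm high, loose, standing on the bench; a bystander. Origin at the centre of its underside.
- cup3: Clear empty cup, 68 mm across the rim, 85 mm high, loose, standing on the bench; a bystander. Origin at the centre of its underside.
- jar: Small amber jar with a blue cap, 52 mm across, 75 mm high, loose; a bystander. Origin at the centre of its underside.
- dish: White shallow dish, 90 mm across, 20 mm high, loose; a bystander. Origin at the centre of its underside.
Mind the look-alikes: they are no part of the job. What is meant by the channel_plate is not brown, and is the larger of those in its own colour.

How it is judged:
By the outcome, as a careful person would: the job done as asked, in the order asked, and still so for the second after the job is handed in, while the arm keeps its last pose, push and grip.
It also fails if it takes over 72 s, if anything falls off the work surface, if the arm or the gripper's body presses on something with over 40 N, if the wrist force passes 120 N, or if a joint passes its speed limit or range.

## Robot

A 7-joint arm with a two-finger parallel gripper is mounted at the origin on the work surface. World frame = base frame: x ahead of the robot, y to its left, z up, the work surface at z = 0. Lengths are in m, angles in rad, forces in N, time in s.
With the tool pointing down it reaches from about 0.425 to 0.95 m from the base axis. Payload 16.7 kg.
Tool frame: the origin (TCP) lies midway between the tips of the shut fingers; the grasp point (between the pads) lies 19 mm behind it; x points along the fingers, y is the direction in which the jaws open and shut, and the axes are right-handed (so a half turn about x gives the same grasp; the last joint's range is limited). The gripper opens to 94 mm and grips with 3 to 60 N. Pads are 16 mm wide; open, the fingers measure 119 mm over their backs; the gripper's body (75 mm by 177 mm) begins 78 mm behind the grasp point.
Start: joints at [-1.325, 0.426, 0.074, 1.606, -0.034, 1.111, -0.067], TCP at [0.26, 0.623, 0.205] pointing down, gripper open.
Joint ranges: [-2.85, 2.85], [-0.5, 2.14], [-1.23, 1.37], [0.21, 2.46], [-1.02, 4.16], [0.16, 2.05], [-2.73, 2.73]. Speed limits (rad/s): [1.89, 1.89, 2.39, 2.39, 3.01, 3.01, 3.01].

## Interface

Orientations are given as a unit quaternion [x, y, z, w].
In Python, from plant import telemetry, viewer, manip gives the robot as it stands.
- The arm moves only by the tool play_rows, never from a script. Its argument "increments" is a list of rows, each an object of numbers: "dx", "dy", "dz": the shift along the tool's x, y, z in m; "twist": the turn about the tool's x in rad; "claw": the opening in per cent of the stroke, from 0 (shut) to 100 (fully open). In form: [{"dx": .., "dy": .., "dz": .., "twist": .., "claw": ..}, ...]. A call has 1 to 20 rows; each row shifts and turns the commanded pose from where the row before left it, along the tool's axes as they then stand; what a row does not reach is not made up. A row lasts 1/10 s, in which the tool goes at most 50 mm and 8.59 degrees, less where a joint would pass 70% of its speed; a pose out of reach is approached as far as the arm can. A call is refused whole if a number of a shift passes 0.05 or a number of a turn 0.15, either way. A call with a gripper value outside its range is refused whole. The fingers move at their own pace and stop on an object; the grip force is fixed at half the most. Time passes only in rows, so rows that do not move let the fingers close. It gives the time, the measured TCP pose, the force and the opening at its end, in the units of the state.
- telemetry.state(): the state, without advancing time (a new reading comes with each control period).
- viewer.read_camera(name): name is "side" or "top" or "wrist"; returns the picture (480x640x3 uint8, red, green, blue); there is no depth.
- viewer.calibration(name): a dict with "mtx" (3x3 intrinsics, pixels), "pose" (4x4, takes a point from camera to world coordinates). Camera axes: x right, y up, looking along -z (the intrinsics and any distortion apply to the point x, -y, -z); pixel columns grow to the right and rows downward; lengths in m; the calibration is good to about 2 mm. The wrist camera is an equidistant fisheye: a pixel r from the principal point sees the ray r / f radians off the axis. A picture is of the moment at which its call begins: read the wrist's pose just before it. calibration takes no time and is no camera call; for the wrist camera it gives the pose at the moment of the call.
- manip.finish_job(): hands the job in, once; it reports no verdict.
The state is a dict: "time_s": time; "qpos": joint angles; "joint_velocities": joint speeds; "joint_efforts": joint torques, N m; "tcp_pos": TCP position; "eef_rot": TCP orientation; "force": force on the tool from outside, world axes, zero at the start; "ft_torque": the same for the moment, N m; "width": finger opening in m.
Only numpy, scipy, OpenCV 4.12 (cv2) and the standard library are available. Lean on these libraries where they do the work, as an engineer would, in place of code of your own. Each camera call takes 0.05 s, during which the arm holds its last target.

## Working session

There is one attempt and no reset: what is moved stays moved. The work goes in short steps, Python scripts to look and compute and a tool call to move; the robot and the scene stay as the last step left them, time stands still between calls to the robot, and variables do not carry over. Pictures are saved under pics/ and viewed, and the job is handed in when it is done.

Besides the shell and the picture viewer there is one more tool, called after ">>>" in YAML: its name, and indented under it one key for each argument. play_rows: Moves the arm, as the interface text tells. Its arguments: {"type":"object","properties":{"increments":{"type":"array"}},"required":["increments"]}

```bash
mkdir -p pics; ls
python3 - <<'E'
from plant import telemetry, viewer, manip
import cv2,json
s=telemetry.state();print(s)
for n in ("side","top","wrist"):
    c=viewer.calibration(n);print(n,c)
    cv2.imwrite(f"pics/{n}0.png",viewer.read_camera(n)[:,:,::-1])
E
```

```text
pics
{'time_s': 0.0, 'qpos': array([-1.32553961,  0.42670094,  0.07384915,  1.60662169, -0.03413676,
        1.11080797, -0.06714843]), 'joint_velocities': array([-0.00040616, -0.00020658,  0.0001956 ,  0.00207687,  0.00149026,
        0.00097118,  0.00209279]), 'joint_efforts': array([-1.41883553e-03, -9.35819793e+01,  3.66674602e+00, -4.54172337e+01,
       -4.87299648e-02,  2.04583589e-02,  8.04142451e-05]), 'tcp_pos': array([0.25943821, 0.62266223, 0.2047898 ]), 'eef_rot': array([ 0.13824913,  0.69343908, -0.13914313,  0.69330268]), 'force': array([-0.58046498,  0.57044224,  0.24371654]), 'ft_torque': array([ 0.00336341,  0.02973622, -0.05761247]), 'width': 0.09405477583957474}
side {'mtx': array([[467.52236769,   0.        , 320.79315388],
       [  0.        , 467.52236769, 245.00084907],
       [  0.        ,   0.        ,   1.        ]]), 'pose': array([[ 0.99818319,  0.05349102, -0.0277313 ,  0.51047876],
       [-0.05587263,  0.64949607, -0.75830937, -0.89611382],
       [-0.02255137,  0.75848109,  0.65130475,  0.8389786 ],
       [ 0.        ,  0.        ,  0.        ,  1.
[... 348 characters left out ...]
437e-02],
       [-6.45820946e-04,  7.05652499e-02,  9.97506957e-01,
         1.51261508e+00],
       [ 0.00000000e+00,  0.00000000e+00,  0.00000000e+00,
         1.00000000e+00]])}
wrist {'mtx': array([[371.64829954,   0.        , 318.03520946],
       [  0.        , 371.64829954, 236.04922055],
       [  0.        ,   0.        ,   1.        ]]), 'pose': array([[ 3.84379531e-01, -8.86022147e-01, -2.59262669e-01,
         1.84034204e-01],
       [ 9.23174623e-01,  3.68606973e-01,  1.08984015e-01,
         6.54307730e-01],
       [-9.96222979e-04, -2.81235941e-01,  9.59638136e-01,
         3.83973391e-01],
       [ 0.00000000e+00,  0.00000000e+00,  0.00000000e+00,
         1.00000000e+00]])}
```

View pics/top0.png

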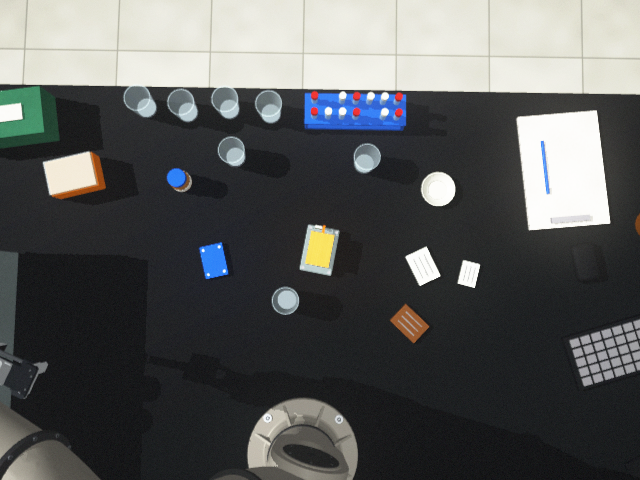

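View pics/side0.png

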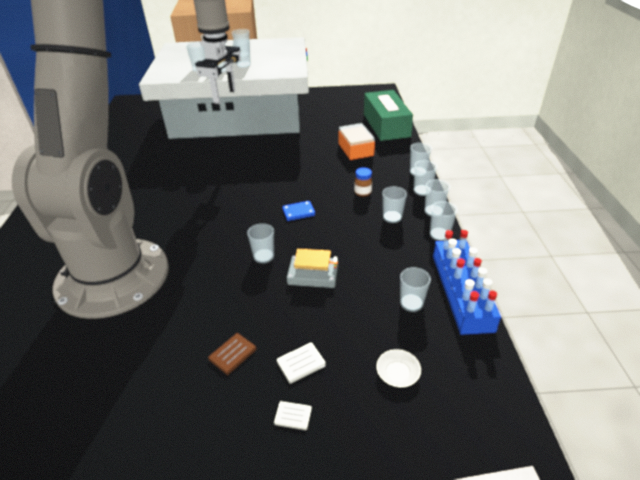

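View pics/wrist0.png

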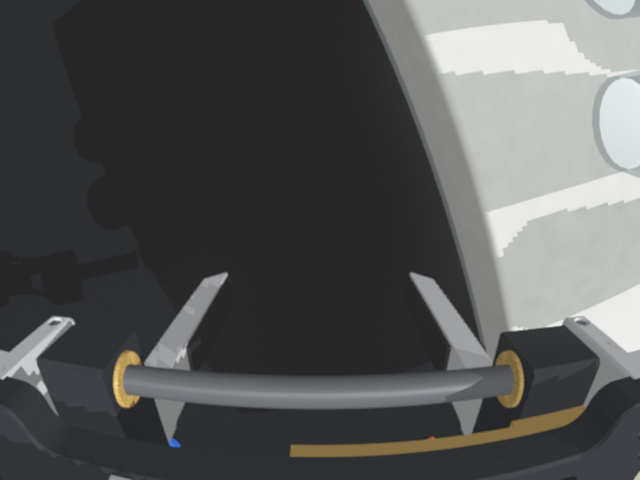

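Candidates in the top view for channel_plate: large white with lines (423,266), small white with lines (469,274), brown with lines (410,323), white dish (438,189), white paper (563,170). For cover_plate: blue plate (214,260), blue rack (355,110). I choose the white one at (423,266) and the blue one at (214,260), and will check both in a close crop.

```bash
cat > h.py <<'E'
import numpy as np, cv2
from plant import telemetry, viewer, manip
from scipy.spatial.transform import Rotation as R
def ray(c,uv,fish=False):
    K=c["mtx"];P=c["pose"];uv=np.atleast_2d(uv).astype(float)
    a=(uv[:,0]-K[0,2])/K[0,0];b=(uv[:,1]-K[1,2])/K[1,1]
    if fish:
        r=np.hypot(a,b)+1e-12; d=np.stack([np.sin(r)*a/r,-np.sin(r)*b/r,-np.cos(r)],1)
    else: d=np.stack([a,-b,-np.ones_like(a)],1)
    return P[:3,3],d@P[:3,:3].T
def onplane(c,uv,z,fish=False):
    o,d=ray(c,uv,fish); return o+d*((z-o[2])/d[:,2])[:,None]
def rectfit(pts):
    """pts world Nx2 contour -> centre, long,short, yaw of long side"""
    (cx,cy),(w,h),a=cv2.minAreaRect((pts[:,:2]*1000).astype(np.float32))
    if w<h: w,h,a=h,w,a+90
    a=(np.deg2rad(a)+np.pi/2)%np.pi-np.pi/2
    return np.array([cx,cy])/1000,w,h,a
def blob(mask,seed=None,roi=None):
    mask=mask.astype(np.uint8)
    if roi is not None:
        m=np.zeros_like(mask);x0,y0,x1,y1=roi;m[y0:y1,x0:x1]=mask[y0:y1,x0:x1];mask=m
    cs,_=cv2.findContours(mask,cv2.RETR_EXTERNAL,cv2.CHAIN_APPROX_NONE)
    return max(cs,key=cv2.contourArea)[:,0,:]
E
python3 - <<'E'
from h import *
im=cv2.imread("pics/top0.png");c=viewer.calibration("top")
hsv=cv2.cvtColor(im,cv2.COLOR_BGR2HSV);H,S,V=cv2.split(hsv)
W=(S<60)&(V>140);B=(H>95)&(H<125)&(S>120)&(V>110);Y=(H>18)&(H<32)&(S>110)&(V>120)
for n,m,roi,z in (("white",W,(400,240,445,290),.012),("smallw",W,(452,255,485,292),.012),("blue",B,(190,235,240,285),.012),("platen",Y,(290,220,350,285),.06)):
    b=blob(m,roi=roi);print(n,rectfit(onplane(c,b,z)),b.min(0),b.max(0))
ims=cv2.imread("pics/side0.png");cs=viewer.calibration("side")
hsv=cv2.cvtColor(ims,cv2.COLOR_BGR2HSV);H,S,V=cv2.split(hsv)
W=(S<60)&(V>140);B=(H>95)&(H<125)&(S>120)&(V>110);Y=(H>12)&(H<32)&(S>110)&(V>150)
for n,m,roi,z in (("white",W,(270,335,335,385),.012),("blue",B,(275,195,325,225),.012),("platen",Y,(285,245,335,275),.06)):
    b=blob(m,roi=roi);print(n,rectfit(onplane(cs,b,z)))
# bystanders top
for n,p,z in (("cup near",(285,301),.04),("cup a",(232,151),.04),("cup b",(367,158),.04),("jar",(179,178),.075),("dish",(438,189),.01),("brown",(410,323),.01)):
    print(n,onplane(c,p,z)[0])
a=cv2.resize(im[235:300,190:350],None,fx=5,fy=5,interpolation=2);b=cv2.resize(im[235:300,390:490],None,fx=5,fy=5,interpolation=2)
cv2.imwrite("pics/crop0.png",cv2.hconcat([a[:, :],])) ;cv2.imwrite("pics/crop1.png",b)
cv2.imwrite("pics/crop2.png",cv2.vconcat([a[:,:500],b]))
E
```

```text
white (array([ 0.48117618, -0.30409125]), 85.24592590332031, 62.25481414794922, np.float64(0.450077619753781)) [405 246] [440 285]
smallw (array([ 0.46318039, -0.42323965]), 63.540443420410156, 46.490394592285156, np.float64(-0.2344224912672983)) [458 260] [479 287]
blue (array([0.48658292, 0.23709021]), 85.86737060546875, 61.849510192871094, np.float64(0.23718901629718636)) [199 242] [227 278]
platen (array([ 0.51868695, -0.03711745]), 84.11064147949219, 59.2264404296875, np.float64(-0.1760296217320576)) [305 231] [334 267]
white (array([ 0.48288663, -0.30594611]), 88.21517181396484, 69.25057220458984, np.float64(0.4638009887195005))
blue (array([0.48828513, 0.23350526]), 90.52787780761719, 81.48846435546875, np.float64(0.24914093372956891))
platen (array([ 0.52544287, -0.04006041]), 96.11277770996094, 73.35559844970703, np.float64(-0.08172242700044396))
cup near [0.38568911 0.04784932 0.04      ]
cup a [0.76743825 0.19161466 0.04      ]
cup b [ 0.75481794 -0.15586524  0.04      ]
jar [0.68899752 0.31766764 0.075     ]
dish [ 0.68224302 -0.34499047  0.01      ]
brown [ 0.33359126 -0.27326515  0.01      ]
```

View pics/crop1.png

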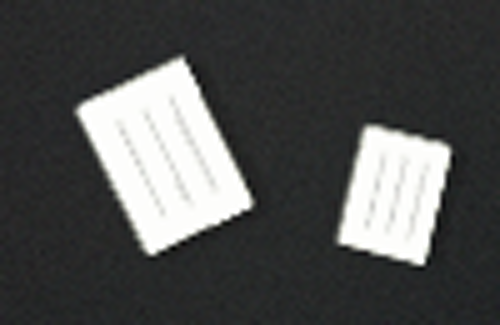

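View pics/crop0.png

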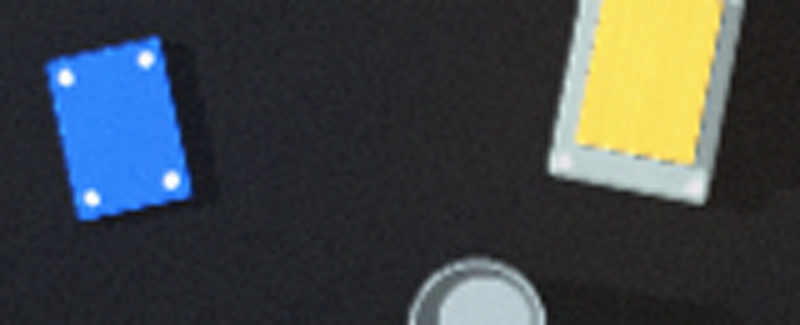

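The crops confirm both choices. The large white plate is at (423,266) with a clearly smaller white look-alike to its right, and the blue plate with dots is at (214,260). Next I work out the moves.

```bash
cat >> h.py <<'E'
def plan(xyz,yaw_jaw):
    """print twist needed and the shift in tool axes (after twist) to reach xyz with the jaw axis (mod pi) at yaw_jaw"""
    s=telemetry.state();M=R.from_quat(s["eef_rot"]).as_matrix()
    y=np.arctan2(M[1,1],M[0,1]); d=(yaw_jaw-y+np.pi/2)%np.pi-np.pi/2
    tw=-d  # tool x points down
    M2=M@R.from_rotvec([tw,0,0]).as_matrix()
    print("t",round(s["time_s"],2),"tcp",s["tcp_pos"].round(4),"jawyaw",round(y,4),"tilt x",M[:,0].round(4),"q7",s["qpos"].round(2),"F",s["force"].round(1),"w",round(s["width"],4))
    print("twist",round(tw,4),"alt",round(tw-np.sign(tw)*np.pi,3),"dxyz",(M2.T@(np.array(xyz)-s["tcp_pos"])).round(4),"before twist",(M.T@(np.array(xyz)-s["tcp_pos"])).round(4))
E
python3 - <<'E'
from h import *
plan([.46,.22,.2],0.45+np.pi/2)
plan([.482,-.304,.2],0.45+np.pi/2)
E
```

```text
t 0.15 tcp [0.2595 0.6228 0.2049] jawyaw 1.1759 tilt x [-3.e-04 -9.e-04 -1.e+00] q7 [-1.33  0.43  0.07  1.61 -0.03  1.11 -0.07] F [0.2 0.4 0.1] w 0.0939
twist -0.8449 alt 2.297 dxyz [ 0.0052 -0.4499  0.0053] before twist [ 0.0052 -0.2946  0.34  ]
t 0.15 tcp [0.2595 0.6228 0.2049] jawyaw 1.1759 tilt x [-3.e-04 -9.e-04 -1.e+00] q7 [-1.33  0.43  0.07  1.61 -0.03  1.11 -0.07] F [0.2 0.4 0.1] w 0.0939
twist -0.8449 alt 2.297 dxyz [ 0.0057 -0.9313 -0.2028] before twist [ 0.0057 -0.7699  0.5619]
```

>>> play_rows:
  increments:
    - {"twist": -0.14}
    - {"twist": -0.14}
    - {"twist": -0.14}
    - {"twist": -0.14}
    - {"twist": -0.14}
    - {"twist": -0.14}
    - {"dy": -0.03}
    - {"dy": -0.04}
    - {"dy": -0.04}
    - {"dy": -0.04}
    - {"dy": -0.04}
    - {"dy": -0.04}
    - {"dy": -0.04}
    - {"dy": -0.04}
    - {"dy": -0.04}
    - {"dy": -0.04}
    - {"dy": -0.03}
    - {"dy": -0.03}
    - {}
    - {}

```text
validation failed for argument at $.in...
```

Run:
```python
from h import *
plan([.482,-.304,.2],0.45+np.pi/2)
c=viewer.calibration("wrist");im=viewer.read_camera("wrist");cv2.imwrite("pics/w1.png",im[:,:,::-1])
```

```text
t 0.15 tcp [0.2595 0.6228 0.2049] jawyaw 1.1759 tilt x [-3.e-04 -9.e-04 -1.e+00] q7 [-1.33  0.43  0.07  1.61 -0.03  1.11 -0.07] F [0.2 0.4 0.1] w 0.0939
twist -0.8449 alt 2.297 dxyz [ 0.0057 -0.9313 -0.2028] before twist [ 0.0057 -0.7699  0.5619]
```

View pics/w1.png

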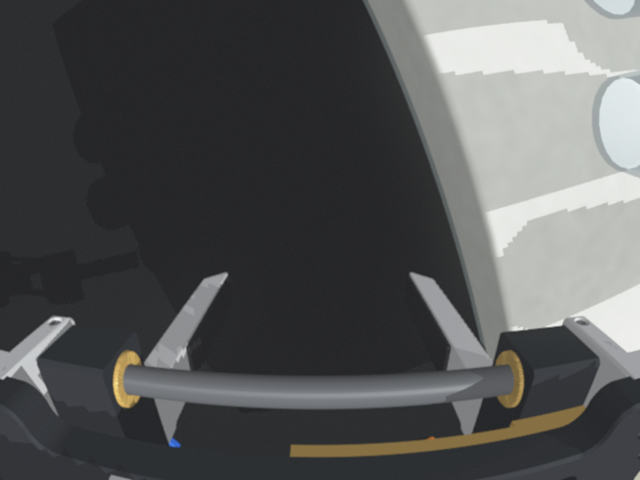

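The call was refused, probably because every row needs all its fields. The picture is unchanged. I resend with full rows.

>>> play_rows:
  increments:
    - {"dx": 0, "dy": 0, "dz": 0, "twist": -0.14, "claw": 100}
    - {"dx": 0, "dy": 0, "dz": 0, "twist": -0.14, "claw": 100}
    - {"dx": 0, "dy": 0, "dz": 0, "twist": -0.14, "claw": 100}
    - {"dx": 0, "dy": 0, "dz": 0, "twist": -0.14, "claw": 100}
    - {"dx": 0, "dy": 0, "dz": 0, "twist": -0.14, "claw": 100}
    - {"dx": 0, "dy": 0, "dz": 0, "twist": -0.14, "claw": 100}
    - {"dx": 0, "dy": -0.03, "dz": 0, "twist": 0, "claw": 100}
    - {"dx": 0, "dy": -0.04, "dz": 0, "twist": 0, "claw": 100}
    - {"dx": 0, "dy": -0.04, "dz": 0, "twist": 0, "claw": 100}
    - {"dx": 0, "dy": -0.04, "dz": 0, "twist": 0, "claw": 100}
    - {"dx": 0, "dy": -0.04, "dz": 0, "twist": 0, "claw": 100}
    - {"dx": 0, "dy": -0.04, "dz": 0, "twist": 0, "claw": 100}
    - {"dx": 0, "dy": -0.04, "dz": 0, "twist": 0, "claw": 100}
    - {"dx": 0, "dy": -0.04, "dz": 0, "twist": 0, "claw": 100}
    - {"dx": 0, "dy": -0.04, "dz": 0, "twist": 0, "claw": 100}
    - {"dx": 0, "dy": -0.04, "dz": 0, "twist": 0, "claw": 100}
    - {"dx": 0, "dy": -0.03, "dz": 0, "twist": 0, "claw": 100}
    - {"dx": 0, "dy": -0.03, "dz": 0, "twist": 0, "claw": 100}
    - {"dx": 0, "dy": 0, "dz": 0, "twist": 0, "claw": 100}

```text
time_s: 2.1
tcp_pos: [0.4549, 0.2132, 0.2056]
eef_rot: [-0.155, 0.69, 0.154, 0.69]
force: [-0.3, 0.7, 0.8]
width: 0.0937
```

Run:
```python
from h import *
plan([.482,-.304,.2],0.45+np.pi/2)
c=viewer.calibration("wrist");im=viewer.read_camera("wrist");cv2.imwrite("pics/w2.png",im[:,:,::-1])
```

```text
t 2.1 tcp [0.4549 0.2132 0.2056] jawyaw 2.0109 tilt x [ 5.e-04 -8.e-04 -1.e+00] q7 [-0.67  0.14  0.11  1.99 -0.02  1.01  1.46] F [-0.3  0.7  0.8] w 0.0937
twist -0.0098 alt 3.132 dxyz [ 0.006  -0.4775 -0.2005] before twist [ 0.006  -0.4794 -0.1958]
```

View pics/w2.png

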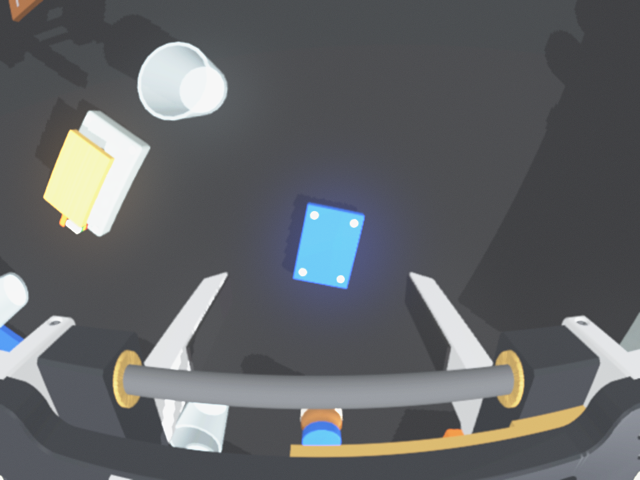

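The wrist view shows the blue plate at about (328,246), between the fingers. The platen is at (78,178) and a cup at (185,80). On to the white plate.

>>> play_rows:
  increments:
    - {"dx": 0, "dy": -0.02, "dz": -0.008, "twist": -0.01, "claw": 100}
    - {"dx": 0, "dy": -0.04, "dz": -0.017, "twist": 0, "claw": 100}
    - {"dx": 0, "dy": -0.04, "dz": -0.017, "twist": 0, "claw": 100}
    - {"dx": 0, "dy": -0.04, "dz": -0.017, "twist": 0, "claw": 100}
    - {"dx": 0, "dy": -0.04, "dz": -0.017, "twist": 0, "claw": 100}
    - {"dx": 0, "dy": -0.04, "dz": -0.017, "twist": 0, "claw": 100}
    - {"dx": 0, "dy": -0.04, "dz": -0.017, "twist": 0, "claw": 100}
    - {"dx": 0, "dy": -0.04, "dz": -0.017, "twist": 0, "claw": 100}
    - {"dx": 0, "dy": -0.04, "dz": -0.017, "twist": 0, "claw": 100}
    - {"dx": 0, "dy": -0.04, "dz": -0.017, "twist": 0, "claw": 100}
    - {"dx": 0, "dy": -0.04, "dz": -0.017, "twist": 0, "claw": 100}
    - {"dx": 0, "dy": -0.04, "dz": -0.016, "twist": 0, "claw": 100}
    - {"dx": 0, "dy": -0.018, "dz": -0.006, "twist": 0, "claw": 100}
    - {"dx": 0, "dy": 0, "dz": 0, "twist": 0, "claw": 100}
    - {"dx": 0, "dy": 0, "dz": 0, "twist": 0, "claw": 100}

```text
time_s: 3.65
tcp_pos: [0.484, -0.2994, 0.2051]
eef_rot: [-0.159, 0.689, 0.16, 0.689]
force: [-0.3, 0.0, -0.5]
width: 0.094
```

Run:
```python
from h import *
plan([.482,-.304,.2],0.45+np.pi/2)
c=viewer.calibration("wrist");im=viewer.read_camera("wrist");cv2.imwrite("pics/w3.png",im[:,:,::-1])
H,S,V=cv2.split(cv2.cvtColor(im,cv2.COLOR_RGB2HSV))
b=blob((S<50)&(V>170),roi=(230,150,420,330));print(b.min(0),b.max(0),rectfit(onplane(c,b,.012,True)))
```

```text
t 3.65 tcp [ 0.484  -0.2994  0.2051] jawyaw 2.0265 tilt x [-8.e-04  5.e-04 -1.e+00] q7 [ 0.02  0.28  0.52  1.87 -0.16  1.04  2.62] F [-0.3  0.  -0.5] w 0.094
twist 0.0057 alt -3.136 dxyz [ 0.0051 -0.0033 -0.0038] before twist [ 0.0051 -0.0033 -0.0038]
[286 167] [344 246] (array([ 0.48204752, -0.30355099]), 83.08001708984375, 60.01231002807617, np.float64(0.4559034510858977))
```

View pics/w3.png

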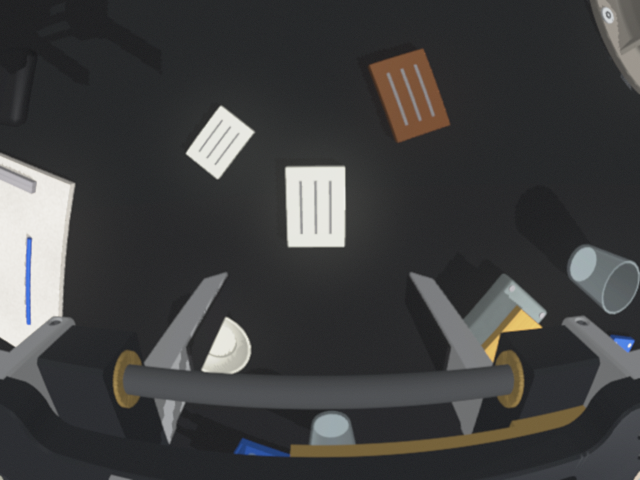

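The white plate is centred at about (315,206). The fit gives 83x60 mm at (0.482,-0.3036), yaw 0.456, which agrees with the top view. The small look-alike is at (220,142) and the brown one at (410,95). Now I descend and grip across the short side.

>>> play_rows:
  increments:
    - {"dx": 0.02, "dy": -0.003, "dz": -0.003, "twist": 0, "claw": 100}
    - {"dx": 0.04, "dy": 0, "dz": 0, "twist": 0, "claw": 100}
    - {"dx": 0.04, "dy": 0, "dz": 0, "twist": 0, "claw": 100}
    - {"dx": 0.04, "dy": 0, "dz": 0, "twist": 0, "claw": 100}
    - {"dx": 0.03, "dy": 0, "dz": 0, "twist": 0, "claw": 100}
    - {"dx": 0.015, "dy": 0, "dz": 0, "twist": 0, "claw": 100}
    - {"dx": 0.01, "dy": 0, "dz": 0, "twist": 0, "claw": 100}
    - {"dx": 0.004, "dy": 0, "dz": 0, "twist": 0, "claw": 100}
    - {"dx": 0, "dy": 0, "dz": 0, "twist": 0, "claw": 100}
    - {"dx": 0, "dy": 0, "dz": 0, "twist": 0, "claw": 100}

```text
time_s: 4.7
tcp_pos: [0.483, -0.3047, 0.0076]
eef_rot: [-0.16, 0.688, 0.159, 0.689]
force: [0.8, -0.6, 0.3]
width: 0.094
```

Run:
```python
from h import *
plan([.482,-.3036,.002],0.456+np.pi/2)
c=viewer.calibration("wrist");im=viewer.read_camera("wrist");cv2.imwrite("pics/w4.png",im[:,:,::-1])
```

```text
t 4.7 tcp [ 0.483  -0.3047  0.0076] jawyaw 2.026 tilt x [ 1.4e-03 -7.0e-04 -1.0e+00] q7 [ 0.21  0.53  0.3   2.   -0.25  0.64  2.71] F [ 0.8 -0.6  0.3] w 0.094
twist -0.0008 alt 3.141 dxyz [ 0.0056  0.0014 -0.0004] before twist [ 0.0056  0.0014 -0.0004]
```

View pics/w4.png

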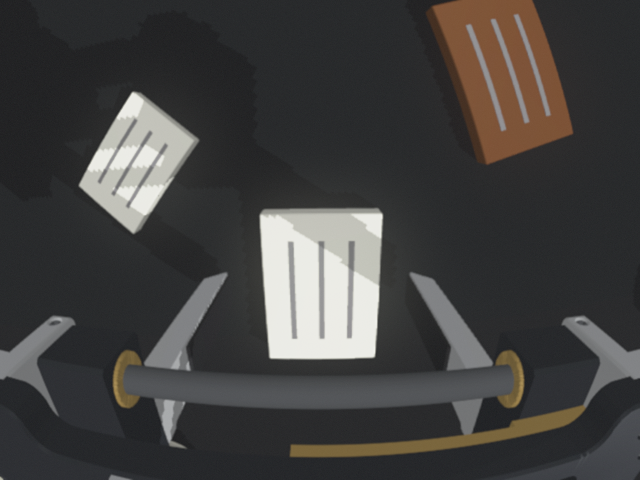

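The plate is centred between the fingers at (320,283). Joint 7 is at 2.71, near its limit, so I go down only the last 5 mm and grip; the next twist is in the positive direction, which frees it.

>>> play_rows:
  increments:
    - {"dx": 0.003, "dy": 0.001, "dz": 0, "twist": 0.005, "claw": 100}
    - {"dx": 0.002, "dy": 0, "dz": 0, "twist": 0.005, "claw": 100}
    - {"dx": 0, "dy": 0, "dz": 0, "twist": 0, "claw": 100}
    - {"dx": 0, "dy": 0, "dz": 0, "twist": 0, "claw": 40}
    - {"dx": 0, "dy": 0, "dz": 0, "twist": 0, "claw": 40}
    - {"dx": 0, "dy": 0, "dz": 0, "twist": 0, "claw": 40}
    - {"dx": 0, "dy": 0, "dz": 0, "twist": 0, "claw": 40}
    - {"dx": 0, "dy": 0, "dz": 0, "twist": 0, "claw": 40}
    - {"dx": 0, "dy": 0, "dz": 0, "twist": 0, "claw": 40}

```text
time_s: 5.65
tcp_pos: [0.4819, -0.3035, 0.0015]
eef_rot: [-0.156, 0.69, 0.156, 0.69]
force: [-0.4, -0.7, 0.1]
width: 0.0598
```

Run:
```python
from h import *
plan([.482,-.3036,.002],0.456+np.pi/2)
```

```text
t 5.65 tcp [ 0.4819 -0.3035  0.0015] jawyaw 2.0159 tilt x [ 0.e+00 -1.e-04 -1.e+00] q7 [ 0.21  0.54  0.3   2.01 -0.26  0.63  2.7 ] F [-0.4 -0.7  0.1] w 0.0598
twist -0.0109 alt 3.131 dxyz [-0.0005 -0.0001  0.0001] before twist [-0.0005 -0.0001  0.0001]
```

Gripped: the width reads 59.8 mm. I lift, turn to the platen's yaw and hover beyond the platen to measure it with the wrist camera.

>>> play_rows:
  increments:
    - {"dx": -0.01, "dy": 0, "dz": 0, "twist": 0, "claw": 40}
    - {"dx": -0.03, "dy": 0, "dz": 0, "twist": 0, "claw": 40}
    - {"dx": -0.04, "dy": 0, "dz": 0, "twist": 0, "claw": 40}
    - {"dx": -0.04, "dy": 0, "dz": 0, "twist": 0, "claw": 40}
    - {"dx": -0.04, "dy": 0, "dz": 0, "twist": 0, "claw": 40}
    - {"dx": -0.03, "dy": 0, "dz": 0, "twist": 0, "claw": 40}
    - {"dx": -0.01, "dy": 0, "dz": 0, "twist": 0.1, "claw": 40}
    - {"dx": 0, "dy": 0, "dz": 0, "twist": 0.13, "claw": 40}
    - {"dx": 0, "dy": 0, "dz": 0, "twist": 0.13, "claw": 40}
    - {"dx": 0, "dy": 0, "dz": 0, "twist": 0.13, "claw": 40}
    - {"dx": 0, "dy": 0, "dz": 0, "twist": 0.13, "claw": 40}
    - {"dx": 0, "dy": 0, "dz": 0, "twist": 0, "claw": 40}

```text
time_s: 6.85
tcp_pos: [0.4817, -0.3034, 0.202]
eef_rot: [0.063, 0.704, -0.063, 0.704]
force: [0.9, -0.3, -1.1]
width: 0.0596
```

Run:
```python
from h import *
plan([.63,-.06,.2],-.176+np.pi/2)
```

```text
t 6.85 tcp [ 0.4817 -0.3034  0.202 ] jawyaw 1.3933 tilt x [ 1.e-04 -0.e+00 -1.e+00] q7 [ 0.03  0.28  0.51  1.87 -0.16  1.03  2.  ] F [ 0.9 -0.3 -1.1] w 0.0596
twist -0.0015 alt 3.14 dxyz [0.002  0.2656 0.1034] before twist [0.002  0.2658 0.103 ]
```

>>> play_rows:
  increments:
    - {"dx": 0, "dy": 0.015, "dz": 0.003, "twist": 0, "claw": 40}
    - {"dx": 0, "dy": 0.03, "dz": 0.01, "twist": 0, "claw": 40}
    - {"dx": 0, "dy": 0.04, "dz": 0.016, "twist": 0, "claw": 40}
    - {"dx": 0, "dy": 0.04, "dz": 0.016, "twist": 0, "claw": 40}
    - {"dx": 0, "dy": 0.04, "dz": 0.016, "twist": 0, "claw": 40}
    - {"dx": 0, "dy": 0.04, "dz": 0.016, "twist": 0, "claw": 40}
    - {"dx": 0, "dy": 0.03, "dz": 0.016, "twist": 0, "claw": 40}
    - {"dx": 0, "dy": 0.02, "dz": 0.007, "twist": 0, "claw": 40}
    - {"dx": 0, "dy": 0.01, "dz": 0.003, "twist": 0, "claw": 40}
    - {"dx": 0, "dy": 0, "dz": 0, "twist": 0, "claw": 40}
    - {"dx": 0, "dy": 0, "dz": 0, "twist": 0, "claw": 40}

```text
time_s: 7.95
tcp_pos: [0.6286, -0.0622, 0.2016]
eef_rot: [0.062, 0.704, -0.062, 0.704]
force: [-0.7, -0.1, -1.7]
width: 0.0596
```

Run:
```python
from h import *
plan([.5187,-.0371,.1],-.176+np.pi/2)
c=viewer.calibration("wrist");im=viewer.read_camera("wrist");cv2.imwrite("pics/w5.png",im[:,:,::-1])
H,S,V=cv2.split(cv2.cvtColor(im,cv2.COLOR_RGB2HSV))
b=blob((H>15)&(H<35)&(S>90)&(V>100),roi=(150,40,480,250));print(b.min(0),b.max(0),rectfit(onplane(c,b,.06,True)))
```

```text
t 7.95 tcp [ 0.6286 -0.0622  0.2016] jawyaw 1.395 tilt x [-3.e-04 -6.e-04 -1.e+00] q7 [-0.31  0.38  0.4   1.73 -0.16  1.07  1.54] F [-0.7 -0.1 -1.7] w 0.0596
twist 0.0003 alt -3.141 dxyz [ 0.1016  0.0055 -0.1126] before twist [ 0.1016  0.0056 -0.1126]
[293  48] [362 143] (array([ 0.51925635, -0.03477751]), 83.43954467773438, 59.14573669433594, np.float64(-0.17384702806068297))
```

View pics/w5.png

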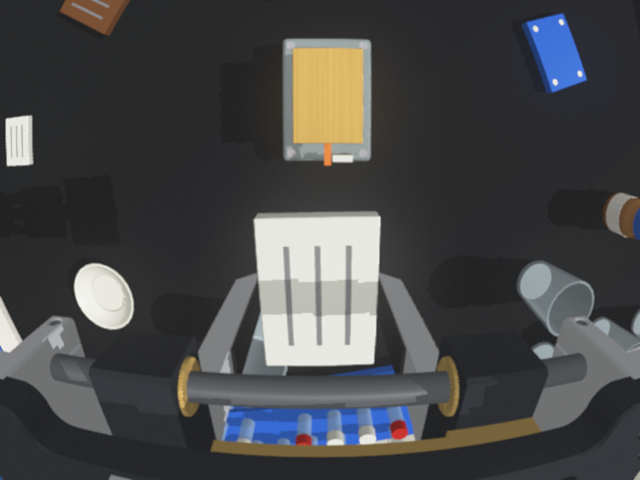

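The held white plate is at (317,290) and the platen at (328,96), square in view with the pointer at its near end. I check for camera bias using the held plate.

```bash
cat >> h.py <<'E'
def held(c,im,tcp,mask,roi,ztop):
    b=blob(mask,roi=roi);p=onplane(c,b,ztop,True);r=rectfit(p);print("held",b.min(0),b.max(0),r,"minus tcp",(r[0]-tcp[:2]).round(4));return r
E
python3 - <<'E'
from h import *
im=cv2.imread("pics/w5.png")[:,:,::-1].copy();c=viewer.calibration("wrist");s=telemetry.state()
H,S,V=cv2.split(cv2.cvtColor(im,cv2.COLOR_RGB2HSV))
held(c,im,s["tcp_pos"],(S<30)&(V>165),(250,205,385,368),s["tcp_pos"][2]+.0105)
E
```

```text
held [253 216] [379 365] (array([ 0.62803766, -0.06497341]), 83.92871856689453, 65.07000732421875, np.float64(-0.1623150079084219)) minus tcp [-0.0005 -0.0025]
```

Run:
```python
from h import *
im=cv2.imread("pics/w5.png");c=viewer.calibration("wrist");s=telemetry.state()
cv2.imwrite("pics/w5c.png",cv2.resize(im[200:380,235:400],None,fx=3,fy=3,interpolation=cv2.INTER_NEAREST))
M=R.from_quat(s["eef_rot"]).as_matrix()
p=onplane(c,[(255.5,216),(379.5,214.5),(375,366),(265.5,366.5)],s["tcp_pos"][2]+.0105,True)
print(((p-s["tcp_pos"])@M).round(4),((p.mean(0)-s["tcp_pos"])@M).round(4))
```

```text
[[-0.0105 -0.0295 -0.0422]
 [-0.0105  0.0288 -0.0429]
 [-0.0105  0.0317  0.0431]
 [-0.0105 -0.0293  0.0433]] [-0.0105  0.0004  0.0003]
```

View pics/w5c.png

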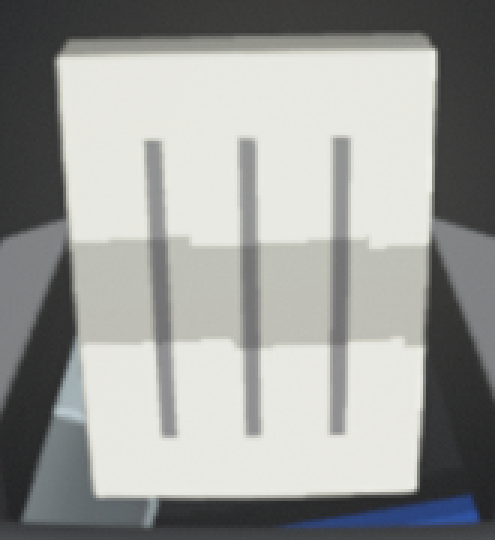

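The held plate is centred on the TCP to within about 1 mm. I take one closer measurement of the platen.

>>> play_rows:
  increments:
    - {"dx": 0.02, "dy": 0.004, "dz": -0.005, "twist": 0, "claw": 40}
    - {"dx": 0.03, "dy": 0.003, "dz": -0.01, "twist": 0, "claw": 40}
    - {"dx": 0.02, "dy": 0, "dz": -0.005, "twist": 0, "claw": 40}
    - {"dx": 0, "dy": 0, "dz": 0, "twist": 0, "claw": 40}
    - {"dx": 0, "dy": 0, "dz": 0, "twist": 0, "claw": 40}

```text
time_s: 8.5
tcp_pos: [0.611, -0.0513, 0.1323]
eef_rot: [0.062, 0.704, -0.062, 0.704]
force: [0.1, -0.3, -0.7]
width: 0.0597
```

Run:
```python
from h import *
c=viewer.calibration("wrist");im=viewer.read_camera("wrist");cv2.imwrite("pics/w6.png",im[:,:,::-1])
H,S,V=cv2.split(cv2.cvtColor(im,cv2.COLOR_RGB2HSV))
m=((H>15)&(H<35)&(S>90)&(V>100))
b=blob(m,roi=(230,10,420,215));print(b.min(0),b.max(0));r=rectfit(onplane(c,b,.06,True));print(r)
plan([*r[0],.1],r[3]+np.pi/2)
cv2.imwrite("pics/w6c.png",cv2.resize(im[0:230,240:410,::-1],None,fx=2.5,fy=2.5,interpolation=cv2.INTER_NEAREST))
```

```text
[274  53] [363 174]
(array([ 0.51890198, -0.0347522 ]), 83.166015625, 59.5330810546875, np.float64(-0.1726798977129551))
t 8.55 tcp [ 0.6116 -0.0512  0.1328] jawyaw 1.3948 tilt x [ 1.4e-03 -2.0e-04 -1.0e+00] q7 [-0.32  0.42  0.38  1.84 -0.19  0.92  1.54] F [-0.1 -0.  -1.6] w 0.0598
twist -0.0033 alt 3.138 dxyz [ 0.0327  0.0002 -0.0941] before twist [ 0.0327 -0.0001 -0.0941]
```

View pics/w6c.png

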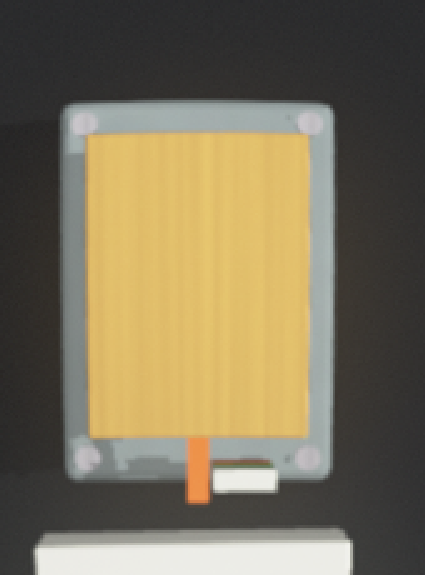

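The platen reads (0.5190,-0.0348), yaw -0.173, consistent with the previous shot. I move over it and come down to just above.

>>> play_rows:
  increments:
    - {"dx": 0, "dy": 0, "dz": -0.01, "twist": -0.003, "claw": 40}
    - {"dx": 0, "dy": 0, "dz": -0.02, "twist": 0, "claw": 40}
    - {"dx": 0, "dy": 0, "dz": -0.03, "twist": 0, "claw": 40}
    - {"dx": 0, "dy": 0, "dz": -0.02, "twist": 0, "claw": 40}
    - {"dx": 0, "dy": 0, "dz": -0.01, "twist": 0, "claw": 40}
    - {"dx": 0.02, "dy": 0, "dz": -0.004, "twist": 0, "claw": 40}
    - {"dx": 0.02, "dy": 0, "dz": 0, "twist": 0, "claw": 40}
    - {"dx": 0.015, "dy": 0, "dz": 0, "twist": 0, "claw": 40}
    - {"dx": 0.005, "dy": 0, "dz": 0, "twist": 0, "claw": 40}
    - {"dx": 0, "dy": 0, "dz": 0, "twist": 0, "claw": 40}
    - {"dx": 0, "dy": 0, "dz": 0, "twist": 0, "claw": 40}

```text
time_s: 9.65
tcp_pos: [0.5189, -0.0341, 0.0722]
eef_rot: [0.061, 0.704, -0.061, 0.705]
force: [0.3, 0.4, -0.7]
width: 0.0597
```

Run:
```python
from h import *
plan([.519,-.0348,.0620],-.173+np.pi/2)
c=viewer.calibration("wrist");im=viewer.read_camera("wrist");cv2.imwrite("pics/w7.png",im[:,:,::-1])
```

```text
t 9.65 tcp [ 0.5189 -0.0341  0.0722] jawyaw 1.3988 tilt x [ 9.e-04  0.e+00 -1.e+00] q7 [-0.36  0.36  0.36  2.09 -0.19  0.72  1.52] F [ 0.3  0.4 -0.7] w 0.0597
twist 0.001 alt -3.141 dxyz [ 0.0102 -0.0007  0.0002] before twist [ 0.0102 -0.0007  0.0002]
```

View pics/w7.png

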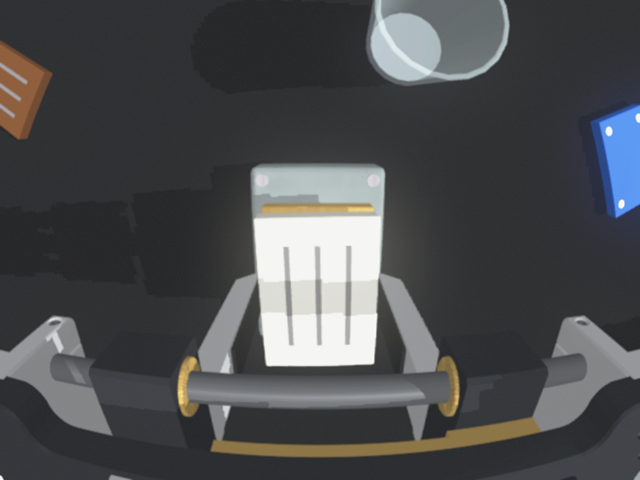

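The plate at (317,290) sits over the platen, with the platen's base-side edge showing evenly at (318,209). I lower it 10 mm.

>>> play_rows:
  increments:
    - {"dx": 0.004, "dy": -0.0005, "dz": 0, "twist": 0, "claw": 40}
    - {"dx": 0.003, "dy": 0, "dz": 0, "twist": 0, "claw": 40}
    - {"dx": 0.002, "dy": 0, "dz": 0, "twist": 0, "claw": 40}
    - {"dx": 0.001, "dy": 0, "dz": 0, "twist": 0, "claw": 40}
    - {"dx": 0, "dy": 0, "dz": 0, "twist": 0, "claw": 40}
    - {"dx": 0, "dy": 0, "dz": 0, "twist": 0, "claw": 40}

```text
time_s: 10.3
tcp_pos: [0.5182, -0.0345, 0.0615]
eef_rot: [0.061, 0.705, -0.061, 0.704]
force: [-0.1, 0.9, 0.6]
width: 0.0594
```

Run:
```python
from h import *
plan([.519,-.0348,.0615],-.173+np.pi/2)
c=viewer.calibration("wrist");im=viewer.read_camera("wrist");
cv2.imwrite("pics/w8.png",cv2.resize(im[150:380,200:440,::-1],None,fx=2.5,fy=2.5,interpolation=2))
```

```text
t 10.3 tcp [ 0.5182 -0.0345  0.0615] jawyaw 1.399 tilt x [-0. -0. -1.] q7 [-0.35  0.38  0.35  2.09 -0.2   0.7   1.53] F [-0.1  0.9  0.6] w 0.0594
twist 0.0012 alt -3.14 dxyz [ 0.     -0.0002  0.0008] before twist [ 0.     -0.0002  0.0008]
```

View pics/w8.png

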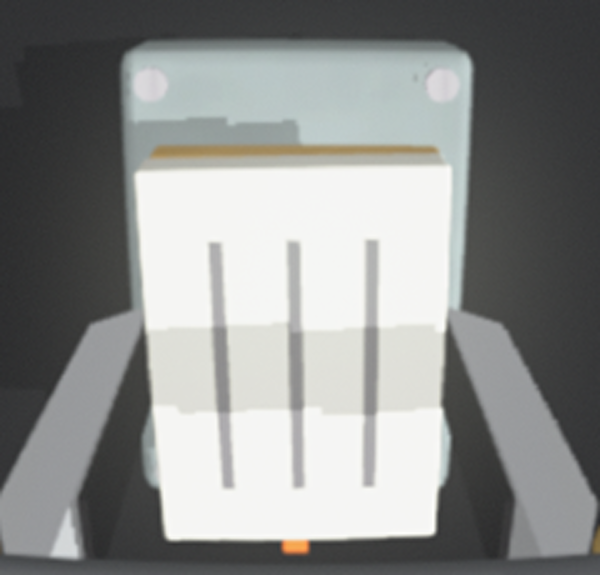

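The plate rests on the platen, with its base-side face in line with the platen's. I release, rise, and move outward for a view.

>>> play_rows:
  increments:
    - {"dx": 0, "dy": 0, "dz": 0, "twist": 0, "claw": 75}
    - {"dx": 0, "dy": 0, "dz": 0, "twist": 0, "claw": 100}
    - {"dx": 0, "dy": 0, "dz": 0, "twist": 0, "claw": 100}
    - {"dx": 0, "dy": 0, "dz": 0, "twist": 0, "claw": 100}
    - {"dx": 0, "dy": 0, "dz": 0, "twist": 0, "claw": 100}
    - {"dx": -0.01, "dy": 0, "dz": 0, "twist": 0, "claw": 100}
    - {"dx": -0.03, "dy": 0, "dz": 0, "twist": 0, "claw": 100}
    - {"dx": -0.03, "dy": 0, "dz": 0, "twist": 0, "claw": 100}
    - {"dx": -0.02, "dy": 0, "dz": 0.02, "twist": 0, "claw": 100}
    - {"dx": -0.005, "dy": 0, "dz": 0.03, "twist": 0, "claw": 100}
    - {"dx": 0, "dy": 0, "dz": 0.015, "twist": 0, "claw": 100}
    - {"dx": 0, "dy": 0, "dz": 0, "twist": 0, "claw": 100}
    - {"dx": 0, "dy": 0, "dz": 0, "twist": 0, "claw": 100}

```text
time_s: 11.65
tcp_pos: [0.5816, -0.0457, 0.1566]
eef_rot: [0.061, 0.705, -0.061, 0.704]
force: [-0.6, 0.7, -1.1]
width: 0.0939
```

Run:
```python
from h import *
plan([.487,.237,.2],.237+np.pi/2)
c=viewer.calibration("wrist");im=viewer.read_camera("wrist");cv2.imwrite("pics/w9.png",im[:,:,::-1])
H,S,V=cv2.split(cv2.cvtColor(im,cv2.COLOR_RGB2HSV))
b=blob((S<30)&(V>175),roi=(230,60,420,300));print(b.min(0),b.max(0),rectfit(onplane(c,b,.072,True)))
cv2.imwrite("pics/w9c.png",cv2.resize(im[60:320,220:440,::-1],None,fx=2.3,fy=2.3,interpolation=2))
```

```text
t 11.65 tcp [ 0.5816 -0.0457  0.1566] jawyaw 1.3986 tilt x [-7.e-04 -2.e-04 -1.e+00] q7 [-0.35  0.34  0.4   1.88 -0.16  0.95  1.52] F [-0.6  0.7 -1.1] w 0.0939
twist -0.4092 alt 2.732 dxyz [-0.0434  0.297  -0.0256] before twist [-0.0434  0.2623 -0.1417]
[270  82] [368 228] (array([ 0.51895477, -0.03428877]), 105.87863159179688, 69.91152954101562, np.float64(-0.17311159612565774))
```

View pics/w9c.png

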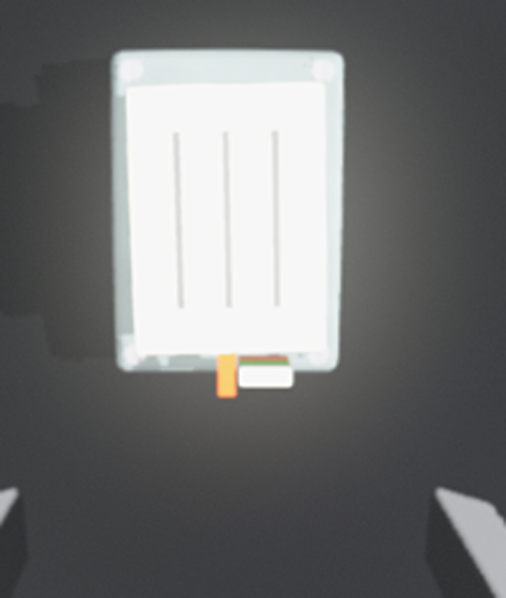

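The plate sits squarely on the press, but the mask caught the base too. I tighten it.

Run:
```python
from h import *
im=cv2.imread("pics/w9.png");c=viewer.calibration("wrist")
H,S,V=cv2.split(cv2.cvtColor(im,cv2.COLOR_BGR2HSV))
for t in (228,235,240):
    m=((S<14)&(V>t)).astype(np.uint8);m=cv2.morphologyEx(m,cv2.MORPH_OPEN,np.ones((15,15)))
    b=blob(m,roi=(230,60,420,300));print(t,b.min(0),b.max(0),rectfit(onplane(c,b,.072,True)))
```

```text
228 [273  84] [367 213] (array([ 0.51407489, -0.03221899]), 92.86825561523438, 65.83761596679688, np.float64(-0.16127344560609203))
235 [275  95] [362 213] (array([ 0.51797156, -0.03395231]), 84.54256439208984, 60.782772064208984, np.float64(-0.1506765944706121))
240 [276  96] [361 213] (array([ 0.51806384, -0.03420622]), 84.3096923828125, 60.203495025634766, np.float64(-0.15431354041327872))
```

White measures (0.5181,-0.0342) against the platen's (0.5190,-0.0348), so it is flush to about 1 mm. Next, the blue plate.

>>> play_rows:
  increments:
    - {"dx": -0.02, "dy": 0, "dz": 0, "twist": -0.11, "claw": 100}
    - {"dx": -0.023, "dy": 0, "dz": 0, "twist": -0.1, "claw": 100}
    - {"dx": 0, "dy": 0, "dz": 0, "twist": -0.1, "claw": 100}
    - {"dx": 0, "dy": 0, "dz": 0, "twist": -0.1, "claw": 100}
    - {"dx": 0, "dy": 0.02, "dz": -0.002, "twist": 0, "claw": 100}
    - {"dx": 0, "dy": 0.03, "dz": -0.004, "twist": 0, "claw": 100}
    - {"dx": 0, "dy": 0.04, "dz": -0.004, "twist": 0, "claw": 100}
    - {"dx": 0, "dy": 0.04, "dz": -0.004, "twist": 0, "claw": 100}
    - {"dx": 0, "dy": 0.04, "dz": -0.004, "twist": 0, "claw": 100}
    - {"dx": 0, "dy": 0.04, "dz": -0.004, "twist": 0, "claw": 100}
    - {"dx": 0, "dy": 0.04, "dz": -0.002, "twist": 0, "claw": 100}
    - {"dx": 0, "dy": 0.03, "dz": -0.001, "twist": 0, "claw": 100}
    - {"dx": 0, "dy": 0.017, "dz": 0, "twist": 0, "claw": 100}
    - {"dx": 0, "dy": 0, "dz": 0, "twist": 0, "claw": 100}
    - {"dx": 0, "dy": 0, "dz": 0, "twist": 0, "claw": 100}

```text
time_s: 13.2
tcp_pos: [0.4874, 0.2365, 0.1995]
eef_rot: [-0.084, 0.702, 0.084, 0.702]
force: [-0.4, 0.9, -0.6]
width: 0.0943
```

Run:
```python
from h import *
c=viewer.calibration("wrist");im=viewer.read_camera("wrist");cv2.imwrite("pics/w10.png",im[:,:,::-1])
H,S,V=cv2.split(cv2.cvtColor(im,cv2.COLOR_RGB2HSV))
b=blob((H>95)&(H<125)&(S>100)&(V>150),roi=(230,120,420,340));r=rectfit(onplane(c,b,.012,True));print(b.min(0),b.max(0),r)
plan([*r[0],.002],r[3]+np.pi/2)
```

```text
[290 169] [352 252] (array([0.48647678, 0.23899747]), 86.31932830810547, 62.021507263183594, np.float64(0.237408810310902))
t 13.25 tcp [0.4877 0.236  0.1995] jawyaw 1.8082 tilt x [-1.e-04 -5.e-04 -1.e+00] q7 [-0.71  0.21  0.17  1.92 -0.04  1.01  1.28] F [ 0.  -1.1 -0.1] w 0.0942
twist 0.0 alt -3.142 dxyz [ 0.1975  0.0033 -0.0005] before twist [ 0.1975  0.0033 -0.0005]
```

View pics/w10.png

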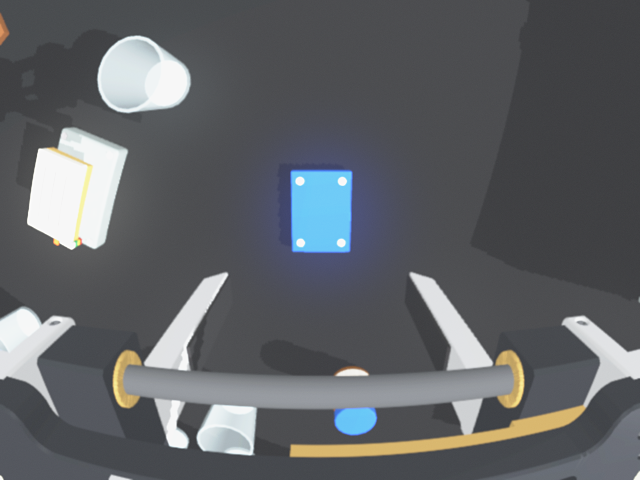

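The blue plate with its four dots is at (321,211), square to the jaws. I descend partway and check it again using the dots.

>>> play_rows:
  increments:
    - {"dx": 0.02, "dy": 0.003, "dz": 0, "twist": 0, "claw": 100}
    - {"dx": 0.04, "dy": 0, "dz": 0, "twist": 0, "claw": 100}
    - {"dx": 0.04, "dy": 0, "dz": 0, "twist": 0, "claw": 100}
    - {"dx": 0.03, "dy": 0, "dz": 0, "twist": 0, "claw": 100}
    - {"dx": 0.02, "dy": 0, "dz": 0, "twist": 0, "claw": 100}
    - {"dx": 0, "dy": 0, "dz": 0, "twist": 0, "claw": 100}
    - {"dx": 0, "dy": 0, "dz": 0, "twist": 0, "claw": 100}

```text
time_s: 13.95
tcp_pos: [0.4875, 0.2391, 0.05]
eef_rot: [-0.084, 0.702, 0.083, 0.702]
force: [1.0, 0.5, 0.3]
width: 0.0941
```

Run:
```python
from h import *
c=viewer.calibration("wrist");im=viewer.read_camera("wrist");cv2.imwrite("pics/w11.png",im[:,:,::-1])
H,S,V=cv2.split(cv2.cvtColor(im,cv2.COLOR_RGB2HSV))
b=blob((H>95)&(H<125)&(S>100)&(V>150),roi=(230,120,420,345))
m=np.zeros(H.shape,np.uint8);cv2.fillPoly(m,[b],1);m=cv2.erode(m,np.ones((5,5)))
n,l,st,ce=cv2.connectedComponentsWithStats(((S<90)&(m>0)).astype(np.uint8))
ce=ce[1:][st[1:,4]>15];p=onplane(c,ce,.012,True);print(ce.round(1),p.round(4).tolist());print(rectfit(p))
r=p.mean(0);plan([r[0],r[1],.002],.237+np.pi/2)
```

```text
[[283.2 213.1]
 [353.3 213.2]
 [286.2 308.7]
 [350.2 308.7]] [[0.4608, 0.2109, 0.012], [0.451, 0.2518, 0.012], [0.523, 0.226, 0.012], [0.5131, 0.2668, 0.012]]
(array([0.48698468, 0.23889163]), 64.01749420166016, 42.08628845214844, np.float64(0.23765856488688097))
t 14.0 tcp [0.4879 0.2396 0.0506] jawyaw 1.8079 tilt x [ 1.e-03  4.e-04 -1.e+00] q7 [-0.69  0.41  0.14  2.04 -0.09  0.7   1.31] F [ 0.1 -0.7 -0.1] w 0.0938
twist 0.0001 alt -3.142 dxyz [ 0.0486 -0.0005 -0.0011] before twist [ 0.0486 -0.0005 -0.0011]
```

>>> play_rows:
  increments:
    - {"dx": 0.02, "dy": 0, "dz": -0.001, "twist": 0, "claw": 100}
    - {"dx": 0.015, "dy": 0, "dz": 0, "twist": 0, "claw": 100}
    - {"dx": 0.01, "dy": 0, "dz": 0, "twist": 0, "claw": 100}
    - {"dx": 0.003, "dy": 0, "dz": 0, "twist": 0, "claw": 100}
    - {"dx": 0, "dy": 0, "dz": 0, "twist": 0, "claw": 100}
    - {"dx": 0, "dy": 0, "dz": 0, "twist": 0, "claw": 40}
    - {"dx": 0, "dy": 0, "dz": 0, "twist": 0, "claw": 40}
    - {"dx": 0, "dy": 0, "dz": 0, "twist": 0, "claw": 40}
    - {"dx": 0, "dy": 0, "dz": 0, "twist": 0, "claw": 40}
    - {"dx": 0, "dy": 0, "dz": 0, "twist": 0, "claw": 40}
    - {"dx": 0, "dy": 0, "dz": 0, "twist": 0, "claw": 40}

```text
time_s: 15.1
tcp_pos: [0.4863, 0.2398, 0.0016]
eef_rot: [-0.084, 0.702, 0.084, 0.702]
force: [0.0, -0.8, 4.3]
width: 0.0592
```

Run:
```python
from h import *
plan([.487,.239,.002],.237+np.pi/2)
```

```text
t 15.1 tcp [0.4863 0.2398 0.0016] jawyaw 1.8089 tilt x [ 1.e-04  1.e-04 -1.e+00] q7 [-0.68  0.49  0.12  2.06 -0.1   0.6   1.33] F [ 0.  -0.8  4.3] w 0.0592
twist 0.0011 alt -3.14 dxyz [-0.0004 -0.001   0.0005] before twist [-0.0004 -0.001   0.0005]
```

Gripped. I lift, turn, and return to the hover beyond the pile.

>>> play_rows:
  increments:
    - {"dx": -0.01, "dy": 0, "dz": 0, "twist": 0, "claw": 40}
    - {"dx": -0.03, "dy": 0, "dz": 0, "twist": 0, "claw": 40}
    - {"dx": -0.04, "dy": 0, "dz": 0, "twist": 0, "claw": 40}
    - {"dx": -0.04, "dy": 0, "dz": 0, "twist": 0, "claw": 40}
    - {"dx": -0.04, "dy": 0, "dz": 0, "twist": 0, "claw": 40}
    - {"dx": -0.03, "dy": 0, "dz": 0, "twist": 0, "claw": 40}
    - {"dx": -0.01, "dy": 0, "dz": 0, "twist": 0.1, "claw": 40}
    - {"dx": 0, "dy": 0, "dz": 0, "twist": 0.11, "claw": 40}
    - {"dx": 0, "dy": 0, "dz": 0, "twist": 0.1, "claw": 40}
    - {"dx": 0, "dy": 0, "dz": 0, "twist": 0.1, "claw": 40}
    - {"dx": 0, "dy": 0, "dz": 0, "twist": 0, "claw": 40}

```text
time_s: 16.2
tcp_pos: [0.486, 0.2397, 0.202]
eef_rot: [0.061, 0.704, -0.061, 0.704]
force: [0.1, -0.3, -1.1]
width: 0.0599
```

Run:
```python
from h import *
plan([.613,-.0512,.15],-.172+np.pi/2)
```

```text
t 16.2 tcp [0.486  0.2397 0.202 ] jawyaw 1.3971 tilt x [ 1.e-04  1.e-04 -1.e+00] q7 [-0.77  0.21  0.23  1.92 -0.06  1.02  0.88] F [ 0.1 -0.3 -1.1] w 0.0599
twist -0.0017 alt 3.14 dxyz [ 0.052  -0.2649  0.1749] before twist [ 0.052  -0.2646  0.1753]
```

>>> play_rows:
  increments:
    - {"dx": 0, "dy": -0.015, "dz": 0.01, "twist": -0.002, "claw": 40}
    - {"dx": 0, "dy": -0.03, "dz": 0.02, "twist": 0, "claw": 40}
    - {"dx": 0, "dy": -0.04, "dz": 0.025, "twist": 0, "claw": 40}
    - {"dx": 0, "dy": -0.04, "dz": 0.025, "twist": 0, "claw": 40}
    - {"dx": 0, "dy": -0.04, "dz": 0.025, "twist": 0, "claw": 40}
    - {"dx": 0, "dy": -0.04, "dz": 0.025, "twist": 0, "claw": 40}
    - {"dx": 0, "dy": -0.03, "dz": 0.025, "twist": 0, "claw": 40}
    - {"dx": 0.01, "dy": -0.02, "dz": 0.015, "twist": 0, "claw": 40}
    - {"dx": 0.02, "dy": -0.01, "dz": 0.005, "twist": 0, "claw": 40}
    - {"dx": 0.022, "dy": 0, "dz": 0, "twist": 0, "claw": 40}
    - {"dx": 0, "dy": 0, "dz": 0, "twist": 0, "claw": 40}
    - {"dx": 0, "dy": 0, "dz": 0, "twist": 0, "claw": 40}

```text
time_s: 17.4
tcp_pos: [0.6137, -0.0508, 0.1499]
eef_rot: [0.059, 0.705, -0.059, 0.704]
force: [-0.1, -0.2, -0.1]
width: 0.0596
```

Run:
```python
from h import *
plan([.5185,-.0346,.1],-.172+np.pi/2)
s=telemetry.state();c=viewer.calibration("wrist");im=viewer.read_camera("wrist");cv2.imwrite("pics/w12.png",im[:,:,::-1])
H,S,V=cv2.split(cv2.cvtColor(im,cv2.COLOR_RGB2HSV))
for t in (225,235,245):
    m=((S<20)&(V>t)).astype(np.uint8);m=cv2.morphologyEx(m,cv2.MORPH_OPEN,np.ones((9,9)))
    b=blob(m,roi=(230,10,420,215));print(t,b.min(0),b.max(0),rectfit(onplane(c,b,.072,True)))
b=blob((H>95)&(H<125)&(S>100)&(V>120),roi=(240,205,395,368))
m=np.zeros(H.shape,np.uint8);cv2.fillPoly(m,[b],1);m=cv2.erode(m,np.ones((5,5)))
n,l,st,ce=cv2.connectedComponentsWithStats(((S<90)&(m>0)).astype(np.uint8))
ce=ce[1:][st[1:,4]>15];p=onplane(c,ce,s["tcp_pos"][2]+.0105,True);M=R.from_quat(s["eef_rot"]).as_matrix()
print(ce.round(1),(p-s["tcp_pos"]).__matmul__(M).round(4),rectfit(p))
```

```text
t 17.4 tcp [ 0.6137 -0.0508  0.1499] jawyaw 1.4029 tilt x [-6.e-04  0.e+00 -1.e+00] q7 [-0.31  0.4   0.37  1.81 -0.17  0.96  1.54] F [-0.1 -0.2 -0.1] w 0.0596
twist 0.0041 alt -3.137 dxyz [ 0.05   -0.0004 -0.0966] before twist [ 0.05    0.     -0.0966]
225 [274  49] [363 170] (array([ 0.51858276, -0.03424271]), 84.98527526855469, 60.63903045654297, np.float64(-0.15783397305825453))
235 [274  50] [363 169] (array([ 0.51852704, -0.0342321 ]), 84.0167236328125, 60.16737365722656, np.float64(-0.15140004218073244))
245 [275  50] [362 169] (array([ 0.51844391, -0.03442102]), 82.97987365722656, 59.22888946533203, np.float64(-0.15010028641071926))
[[273.9 237.8]
 [362.2 238. ]
 [279.3 351.1]
 [356.7 351.1]] [[-0.0105 -0.0211 -0.0315]
 [-0.0105  0.0209 -0.0314]
 [-0.0105 -0.0211  0.0325]
 [-0.0105  0.0208  0.0325]] (array([ 0.61421826, -0.05097578]), 63.96511459350586, 41.99430847167969, np.float64(-0.1691148571197214))
```

View pics/w12.png

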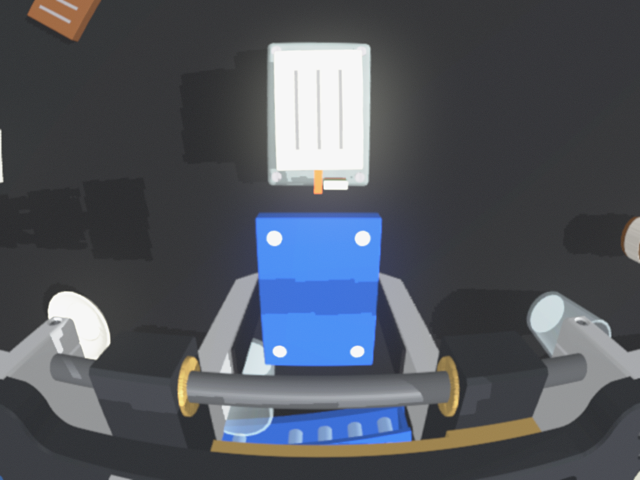

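The held blue plate is centred on the TCP to within 0.5 mm. White fits at (0.5185,-0.0343). I check its yaw with line fits along its edges.

Run:
```python
from h import *
c=viewer.calibration("wrist")
def edges(im,mask,z,roi):
    b=blob(mask,roi=roi);p=onplane(c,b,z,True)[:,:2];ctr,w,h,a=rectfit(p)
    u=np.array([np.cos(-.172),np.sin(-.172)]);v=np.array([-u[1],u[0]]);q=(p-ctr)@np.stack([u,v],1)
    out=[]
    for ax,half in ((1,.030),(0,.042)):
        for sg in (1,-1):
            o=1-ax; k=(abs(q[:,ax]-sg*half)<.0035)&(abs(q[:,o])<(.042 if ax else .03)-.007)
            f=np.polyfit(q[k,o],q[k,ax],1); f=np.polyfit(*[q[k][abs(np.polyval(f,q[k,o])-q[k,ax])<.0012][:,i] for i in (o,ax)],1)
            out.append((f[0]*(1 if ax else -1)-.172,f[1]))
    cc=ctr+u*(out[2][1]+out[3][1])/2+v*(out[0][1]+out[1][1])/2
    print("yaws",np.round([o[0] for o in out],3),"size",(out[2][1]-out[3][1]),(out[0][1]-out[1][1]),"ctr",cc.round(4))
im=cv2.imread("pics/w12.png")
H,S,V=cv2.split(cv2.cvtColor(im,cv2.COLOR_BGR2HSV))
m=((S<20)&(V>235)).astype(np.uint8);m=cv2.morphologyEx(m,cv2.MORPH_OPEN,np.ones((9,9)));edges(im,m,.072,(230,10,420,215))
```

```text
yaws [-0.154 -0.152 -0.168 -0.158] size 0.08346012859667062 0.059446277091558586 ctr [ 0.5191 -0.0342]
```

White's yaw reads about -0.156 against about -0.173 for the platen, so it is 1° off, or under 1 mm at the corners. That is acceptable. The blue plate stays at about -0.168, between the two. I move over and stop just above.

>>> play_rows:
  increments:
    - {"dx": 0, "dy": 0, "dz": -0.01, "twist": 0, "claw": 40}
    - {"dx": 0, "dy": 0, "dz": -0.025, "twist": 0, "claw": 40}
    - {"dx": 0, "dy": 0, "dz": -0.03, "twist": 0, "claw": 40}
    - {"dx": 0, "dy": 0, "dz": -0.02, "twist": 0, "claw": 40}
    - {"dx": 0, "dy": 0, "dz": -0.0115, "twist": 0, "claw": 40}
    - {"dx": 0.02, "dy": 0, "dz": 0, "twist": 0, "claw": 40}
    - {"dx": 0.02, "dy": 0, "dz": 0, "twist": 0, "claw": 40}
    - {"dx": 0.02, "dy": 0, "dz": 0, "twist": 0, "claw": 40}
    - {"dx": 0.005, "dy": 0, "dz": 0, "twist": 0, "claw": 40}
    - {"dx": 0, "dy": 0, "dz": 0, "twist": 0, "claw": 40}
    - {"dx": 0, "dy": 0, "dz": 0, "twist": 0, "claw": 40}

```text
time_s: 18.55
tcp_pos: [0.5193, -0.0347, 0.0854]
eef_rot: [0.06, 0.704, -0.06, 0.705]
force: [-0.2, -0.3, 0.8]
width: 0.0598
```

Run:
```python
from h import *
for i in range(3):
    plan([.5187,-.0344,.0738],-.168+np.pi/2); im=viewer.read_camera("wrist")
cv2.imwrite("pics/w13.png",cv2.resize(im[150:380,200:440,::-1],None,fx=2.5,fy=2.5,interpolation=2))
```

```text
t 18.55 tcp [ 0.5193 -0.0347  0.0854] jawyaw 1.401 tilt x [ 0.0011  0.     -1.    ] q7 [-0.35  0.34  0.35  2.08 -0.17  0.75  1.51] F [-0.2 -0.3  0.8] w 0.0598
twist -0.0018 alt 3.14 dxyz [ 0.0116  0.0002 -0.0007] before twist [ 0.0116  0.0002 -0.0007]
t 18.6 tcp [ 0.5194 -0.0347  0.0855] jawyaw 1.401 tilt x [ 1.4e-03  1.0e-04 -1.0e+00] q7 [-0.35  0.34  0.35  2.08 -0.17  0.75  1.51] F [ 0.1 -1.  -0. ] w 0.0597
twist -0.0018 alt 3.14 dxyz [ 0.0117  0.0002 -0.0008] before twist [ 0.0117  0.0002 -0.0008]
t 18.65 tcp [ 0.5194 -0.0346  0.0855] jawyaw 1.4011 tilt x [ 1.5e-03  2.0e-04 -1.0e+00] q7 [-0.35  0.34  0.35  2.08 -0.17  0.75  1.51] F [ 0.2 -0.2 -0.4] w 0.0596
twist -0.0017 alt 3.14 dxyz [ 0.0117  0.0001 -0.0007] before twist [ 0.0117  0.0001 -0.0007]
```

View pics/w13.png

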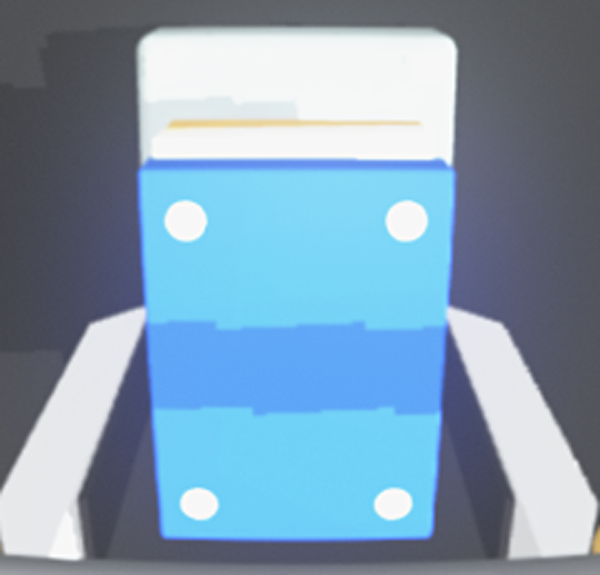

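Blue is centred over white, with the base-side edges parallel at (300,160) in the crop. I lower it.

>>> play_rows:
  increments:
    - {"dx": 0.004, "dy": 0, "dz": 0, "twist": 0, "claw": 40}
    - {"dx": 0.004, "dy": 0, "dz": 0, "twist": 0, "claw": 40}
    - {"dx": 0.002, "dy": 0, "dz": 0, "twist": 0, "claw": 40}
    - {"dx": 0.001, "dy": 0, "dz": 0, "twist": 0, "claw": 40}
    - {"dx": 0, "dy": 0, "dz": 0, "twist": 0, "claw": 40}
    - {"dx": 0, "dy": 0, "dz": 0, "twist": 0, "claw": 40}

```text
time_s: 19.3
tcp_pos: [0.5186, -0.0347, 0.0735]
eef_rot: [0.06, 0.705, -0.06, 0.704]
force: [-3.3, 0.7, 3.9]
width: 0.0595
```

Run:
```python
from h import *
for i in range(2):
    plan([.5187,-.0344,.0736],-.168+np.pi/2); im=viewer.read_camera("wrist")
cv2.imwrite("pics/w14.png",cv2.resize(im[150:380,200:440,::-1],None,fx=2.5,fy=2.5,interpolation=2))
```

```text
t 19.3 tcp [ 0.5186 -0.0347  0.0735] jawyaw 1.4009 tilt x [-4.e-04  0.e+00 -1.e+00] q7 [-0.35  0.36  0.35  2.08 -0.18  0.73  1.52] F [-3.3  0.7  3.9] w 0.0595
twist -0.0019 alt 3.14 dxyz [-0.0001  0.0003  0.0001] before twist [-0.0001  0.0003  0.0001]
t 19.35 tcp [ 0.5185 -0.0347  0.0735] jawyaw 1.4009 tilt x [-5.e-04  0.e+00 -1.e+00] q7 [-0.35  0.36  0.35  2.08 -0.18  0.73  1.52] F [-3.8  0.6  3.9] w 0.0594
twist -0.0019 alt 3.14 dxyz [-0.0001  0.0003  0.0001] before twist [-0.0001  0.0003  0.0001]
```

View pics/w14.png

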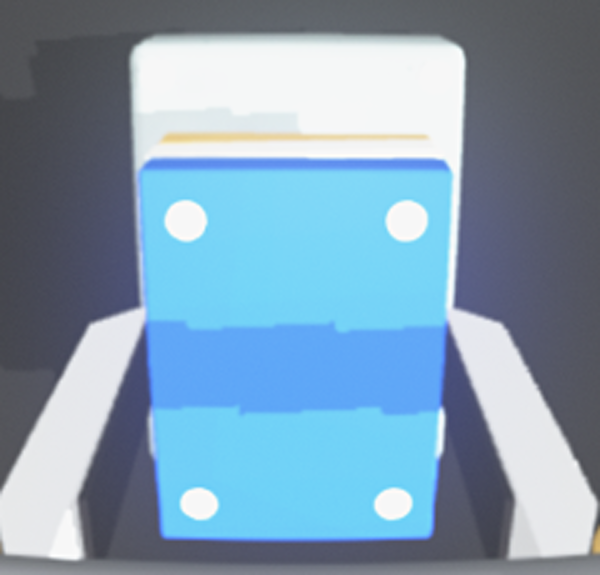

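Blue rests on white with about 4 N of contact, and the pile's edges line up. I release and rise for a look.

>>> play_rows:
  increments:
    - {"dx": 0, "dy": 0, "dz": 0, "twist": 0, "claw": 70}
    - {"dx": 0, "dy": 0, "dz": 0, "twist": 0, "claw": 80}
    - {"dx": 0, "dy": 0, "dz": 0, "twist": 0, "claw": 100}
    - {"dx": 0, "dy": 0, "dz": 0, "twist": 0, "claw": 100}
    - {"dx": 0, "dy": 0, "dz": 0, "twist": 0, "claw": 100}
    - {"dx": -0.01, "dy": 0, "dz": 0, "twist": 0, "claw": 100}
    - {"dx": -0.03, "dy": 0, "dz": 0, "twist": 0, "claw": 100}
    - {"dx": -0.03, "dy": 0, "dz": 0, "twist": 0, "claw": 100}
    - {"dx": -0.01, "dy": 0, "dz": 0.02, "twist": 0, "claw": 100}
    - {"dx": 0, "dy": 0, "dz": 0.03, "twist": 0, "claw": 100}
    - {"dx": 0, "dy": 0, "dz": 0.02, "twist": 0, "claw": 100}
    - {"dx": 0, "dy": 0, "dz": 0, "twist": 0, "claw": 100}
    - {"dx": 0, "dy": 0, "dz": 0, "twist": 0, "claw": 100}

```text
time_s: 20.7
tcp_pos: [0.5874, -0.0467, 0.1536]
eef_rot: [0.06, 0.705, -0.06, 0.704]
force: [-0.5, 0.7, -0.9]
width: 0.0935
```

Run:
```python
from h import *
c=viewer.calibration("wrist");s=telemetry.state();im=viewer.read_camera("wrist");cv2.imwrite("pics/w15.png",im[:,:,::-1])
H,S,V=cv2.split(cv2.cvtColor(im,cv2.COLOR_RGB2HSV))
b=blob((H>90)&(H<125)&(S>100)&(V>150),roi=(230,40,420,320))
m=np.zeros(H.shape,np.uint8);cv2.fillPoly(m,[b],1);m=cv2.erode(m,np.ones((5,5)))
n,l,st,ce=cv2.connectedComponentsWithStats(((S<90)&(m>0)).astype(np.uint8))
ce=ce[1:][st[1:,4]>15];p=onplane(c,ce,.084,True);print(ce.round(1),rectfit(p),p.mean(0))
plan([p.mean(0)[0],p.mean(0)[1],.12],-.172+np.pi/2)
cv2.imwrite("pics/w15c.png",cv2.resize(im[60:320,220:440,::-1],None,fx=2.3,fy=2.3,interpolation=2))
t=viewer.read_camera("side");cv2.imwrite("pics/s15.png",cv2.resize(t[220:310,260:370,::-1],None,fx=5,fy=5,interpolation=2))
```

```text
[[286.2 101.2]
 [350.1 101.2]
 [287.5 196. ]
 [349.3 196. ]] (array([ 0.51895575, -0.03488628]), 64.1668930053711, 42.11663055419922, np.float64(-0.16770631121917834)) [ 0.51895423 -0.03487077  0.084     ]
t 20.75 tcp [ 0.587  -0.0466  0.1536] jawyaw 1.4006 tilt x [-6.e-04 -0.e+00 -1.e+00] q7 [-0.34  0.36  0.38  1.87 -0.16  0.94  1.52] F [0.1 0.  0.1] w 0.0941
twist 0.0018 alt -3.14 dxyz [ 0.0337 -0.0001 -0.069 ] before twist [ 0.0337  0.     -0.069 ]
```

View pics/w15c.png

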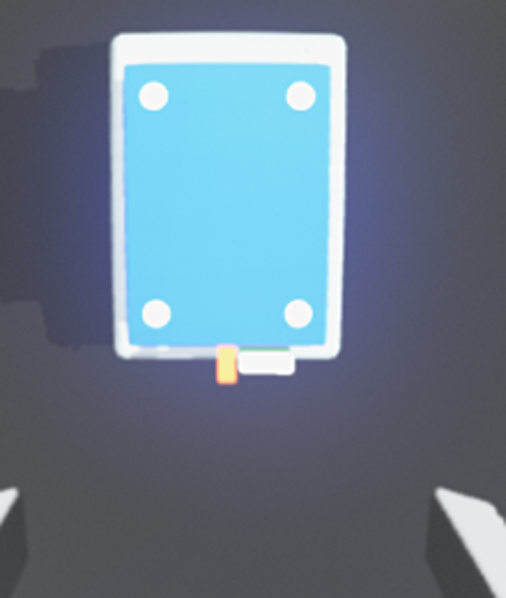

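View pics/s15.png

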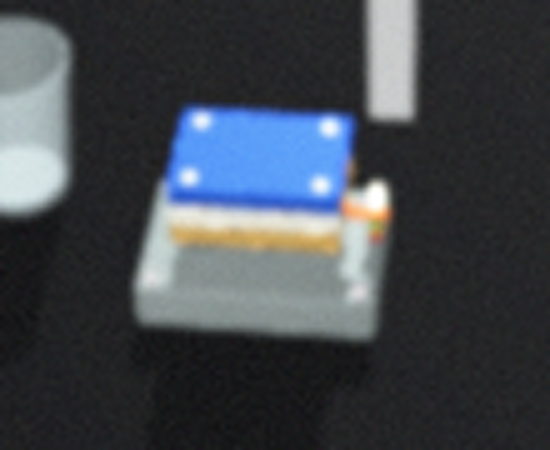

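The blue dots centre at (0.5190,-0.0349), yaw -0.168, right on the platen's pose. The side view shows blue, white and brass stacked flush, with the pointer at the top. I shut the fingers and move over the centre.

>>> play_rows:
  increments:
    - {"dx": 0, "dy": 0, "dz": 0, "twist": 0, "claw": 0}
    - {"dx": 0, "dy": 0, "dz": -0.01, "twist": 0, "claw": 0}
    - {"dx": 0, "dy": 0, "dz": -0.02, "twist": 0, "claw": 0}
    - {"dx": 0, "dy": 0, "dz": -0.02, "twist": 0, "claw": 0}
    - {"dx": 0, "dy": 0, "dz": -0.015, "twist": 0, "claw": 0}
    - {"dx": 0, "dy": 0, "dz": -0.004, "twist": 0, "claw": 0}
    - {"dx": 0, "dy": 0, "dz": 0, "twist": 0, "claw": 0}
    - {"dx": 0, "dy": 0, "dz": 0, "twist": 0, "claw": 0}
    - {"dx": 0.03, "dy": 0, "dz": 0, "twist": 0, "claw": 0}
    - {"dx": 0.02, "dy": 0, "dz": 0, "twist": 0, "claw": 0}
    - {"dx": 0.01, "dy": 0, "dz": 0, "twist": 0, "claw": 0}
    - {"dx": 0, "dy": 0, "dz": 0, "twist": 0, "claw": 0}
    - {"dx": 0, "dy": 0, "dz": 0, "twist": 0, "claw": 0}

```text
time_s: 22.1
tcp_pos: [0.5202, -0.035, 0.0939]
eef_rot: [0.06, 0.704, -0.06, 0.705]
force: [-1.2, -0.8, 0.8]
width: 0.0007
```

Run:
```python
from h import *
plan([.519,-.0349,.084],-.172+np.pi/2)
```

```text
t 22.1 tcp [ 0.5202 -0.035   0.0939] jawyaw 1.4007 tilt x [ 2.e-04 -2.e-04 -1.e+00] q7 [-0.36  0.33  0.36  2.07 -0.17  0.77  1.51] F [-1.2 -0.8  0.8] w 0.0007
twist 0.0019 alt -3.14 dxyz [ 0.0099 -0.0001 -0.0012] before twist [ 0.0099 -0.0001 -0.0013]
```

>>> play_rows:
  increments:
    - {"dx": 0.004, "dy": 0, "dz": -0.0005, "twist": 0, "claw": 0}
    - {"dx": 0.003, "dy": 0, "dz": 0, "twist": 0, "claw": 0}
    - {"dx": 0.002, "dy": 0, "dz": 0, "twist": 0, "claw": 0}
    - {"dx": 0.002, "dy": 0, "dz": 0, "twist": 0, "claw": 0}
    - {"dx": 0.002, "dy": 0, "dz": 0, "twist": 0, "claw": 0}
    - {"dx": 0.002, "dy": 0, "dz": 0, "twist": 0, "claw": 0}
    - {"dx": 0, "dy": 0, "dz": 0, "twist": 0, "claw": 0}
    - {"dx": 0, "dy": 0, "dz": 0, "twist": 0, "claw": 0}
    - {"dx": 0, "dy": 0, "dz": 0, "twist": 0, "claw": 0}

```text
time_s: 23.0
tcp_pos: [0.5194, -0.0347, 0.0788]
eef_rot: [0.06, 0.704, -0.06, 0.705]
force: [-1.6, 0.1, 7.5]
width: 0.0005
```

Run:
```python
from h import *
plan([.519,-.0349,.074],-.172+np.pi/2)
```

```text
t 23.0 tcp [ 0.5194 -0.0347  0.0788] jawyaw 1.401 tilt x [ 4.e-04  2.e-04 -1.e+00] q7 [-0.35  0.35  0.36  2.08 -0.18  0.74  1.52] F [-1.6  0.1  7.5] w 0.0005
twist 0.0022 alt -3.139 dxyz [ 0.0048 -0.0003 -0.0004] before twist [ 0.0048 -0.0003 -0.0004]
```

The reading is 7.5 N at 5 mm down, close to the 7 N expected. I go the remaining 5 mm.

>>> play_rows:
  increments:
    - {"dx": 0.002, "dy": 0, "dz": 0, "twist": 0, "claw": 0}
    - {"dx": 0.001, "dy": 0, "dz": 0, "twist": 0, "claw": 0}
    - {"dx": 0.001, "dy": 0, "dz": 0, "twist": 0, "claw": 0}
    - {"dx": 0.001, "dy": 0, "dz": 0, "twist": 0, "claw": 0}
    - {"dx": 0, "dy": 0, "dz": 0, "twist": 0, "claw": 0}
    - {"dx": 0, "dy": 0, "dz": 0, "twist": 0, "claw": 0}
    - {"dx": 0, "dy": 0, "dz": 0, "twist": 0, "claw": 0}
    - {"dx": 0, "dy": 0, "dz": 0, "twist": 0, "claw": 0}

```text
time_s: 23.8
tcp_pos: [0.5195, -0.0347, 0.0739]
eef_rot: [0.06, 0.704, -0.06, 0.705]
force: [-3.4, -0.5, 9.9]
width: 0.0008
```

Run:
```python
from h import *
for i in range(3):
    plan([.519,-.0349,.074],-.172+np.pi/2);t=viewer.read_camera("side")
w=viewer.read_camera("wrist");p=viewer.read_camera("top")
a=cv2.resize(t[220:310,260:370,::-1],(550,450),interpolation=2)
cv2.imwrite("pics/s16.png",a);cv2.imwrite("pics/w16.png",w[:,:,::-1]);cv2.imwrite("pics/t16.png",p[:,:,::-1])
```

```text
t 23.8 tcp [ 0.5195 -0.0347  0.0739] jawyaw 1.4009 tilt x [ 4.e-04  3.e-04 -1.e+00] q7 [-0.35  0.36  0.35  2.08 -0.18  0.73  1.52] F [-3.4 -0.5  9.9] w 0.0008
twist 0.0021 alt -3.139 dxyz [-0.0001 -0.0003 -0.0004] before twist [-0.0001 -0.0003 -0.0004]
t 23.85 tcp [ 0.5194 -0.0347  0.0739] jawyaw 1.4008 tilt x [ 4.e-04  2.e-04 -1.e+00] q7 [-0.35  0.36  0.35  2.08 -0.18  0.73  1.52] F [-3.6  0.7 10.7] w 0.0007
twist 0.002 alt -3.14 dxyz [-0.0001 -0.0002 -0.0004] before twist [-0.0001 -0.0002 -0.0004]
t 23.9 tcp [ 0.5194 -0.0347  0.0739] jawyaw 1.4009 tilt x [ 4.e-04  3.e-04 -1.e+00] q7 [-0.35  0.36  0.35  2.08 -0.18  0.73  1.52] F [-2.1 -0.   9.2] w 0.0002
twist 0.0021 alt -3.14 dxyz [-0.0001 -0.0003 -0.0004] before twist [-0.0001 -0.0003 -0.0004]
```

View pics/s16.png

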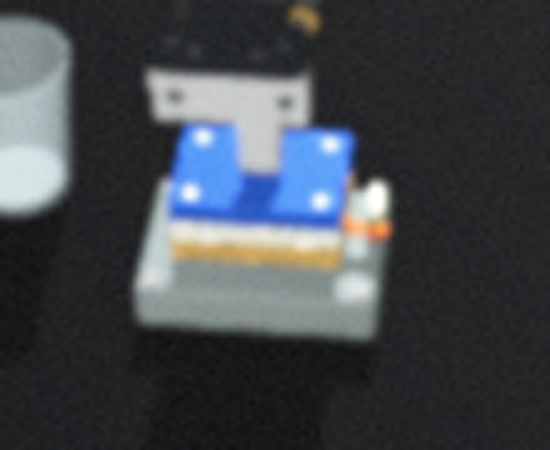

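View pics/w16.png

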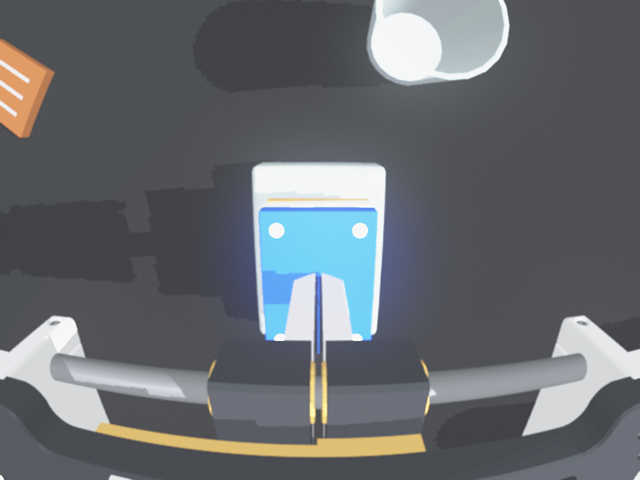

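View pics/t16.png

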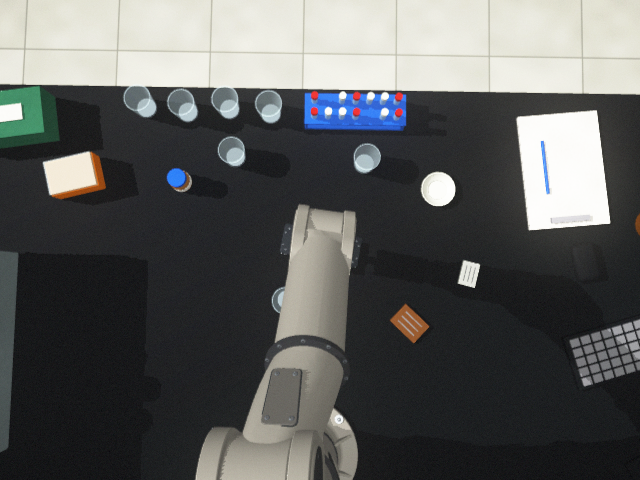

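The platen is down about 10 mm (TCP z 0.0739 against a rest height of 0.084) at about 10 N. In the side view the pointer has dropped into the middle of the scale, at (368,228). The pile is still flush, and the cups, jar and dish are where they were in the top view. I hand the job in.

```bash
python3 -c "
from plant import manip
print(manip.finish_job())"
```

```text
the job is handed in; nothing more can be done
None
```

I built the pile on the press, white channel plate first and then the blue cover plate, and let go of it. I then pressed it with the shut fingers and handed the job in at about 24 s of the 72 s while still pressing.

**Last checks**
- **Cover plate:** its centre was at (0.5190, -0.0349) against the platen's (0.5190, -0.0348). Its yaw was -0.168 against -0.173.
- **Channel plate:** its centre was within about 1 mm of the platen's. One edge fit gave its yaw as about -0.156, roughly 1° off the platen. I left it, since that is under 1 mm at the corners and the pile looked flush in the pictures.
- **Press depth:** the fingertips were 10.1 mm below the pile's rest height, and the force read 9 to 11 N against the 10 N expected. In the side view the pointer hid the colour of the scale, so "in the green band" rests on those two readings, not on seeing the colour.
- **Bystanders:** in the last top view the two far cups, the jar and the dish were where they stood at the start. The arm partly hid the near cup there, but it looked unmoved in the side view.

**Other events**
- The first move call was refused because of its format, and nothing moved.
- Joint 7 came close to its limit (2.71 of 2.73) while picking up the white plate but did not pass it.
- The top camera's platen position differed from the wrist camera's by about 2 mm in y. I used the wrist camera's.

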